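# Find the concealed catch and open the battery door

### The job

Open the battery compartment of the white bench logger: one of the six identical flush grey tiles on its top is a concealed push catch, so feel across the tiles with the fingertips for the one that gives, and press it in until the battery door springs open. Let the door swing up fully by itself without touching it, take the hand away so that the catch comes back up, and do not pick up or shift the cup, jar, marker and tape roll standing round the logger.

Things in the scene. Friction and masses are not known exactly. Their poses are not given: they have to be found in the camera images.
- logger: White bench instrument, fixed to the bench, 130 x 310 x 61 mm (its x, y, z). Origin at the centre of its underside; z up; turned about the vertical by up to 16 degrees. Its top carries six grey tiles towards its +y end, a black-framed display from y = -10 to -65 mm, and a flush grey ribbed battery door from y = -65 to -140 mm.
- tile_panel (a point): Centre of the top of the tile panel; axes as the logger's. Six identical-looking grey tiles, 49 x 49 mm at 50 mm pitch, centres at x = -25 and +25 mm, y = -50, 0 and +50 mm from here, tops at this height (60 mm above the bench, 1 mm below the white rim). Five are fixed blanks; one, a different one each time, is the catch.
- catch (a joint): How far the live tile (the catch) is pressed straight down, m: 0 flush, 0.005 fully in. It gives from about 1.5 N, is fully in at about 4 N and springs back when let go. From about 3 mm it frees the door; press it fully in. The tiles and rim beside it are rigid, so the fingertips must go down inside its 49 mm square.
- battery_door (a joint): Angle of the battery door, rad: 0 shut and latched, 1.75 fully open. Sprung: it swings open by itself in 1 to 2 s once the catch is pressed, and stays open. Hinged along the logger's x at y = -140 mm, z = 61 mm; the edge next to the display rises and swings away from the tiles.
- door_leaf (a point): Centre of the outer face of the battery door's grey ribbed leaf, 98 x 74 x 4 mm. With the door shut its axes are the logger's; the hinge lies 37 mm to its -y.
- specimen_cup1: Loose clear specimen cup with yellow lid, 64 mm across, 71 mm high, behind the logger. Origin at the centre of its underside.
- black_jar: Loose black jar, 68 mm across, 86 mm high, beside the tiled end of the logger. Origin at the centre of its underside.
- marker_blue: Loose grey and blue marker pen lying in front of the logger, 65 x 130 x 15 mm over all. Origin at the centre of its underside.
- tape_green: Loose roll of green tape lying in front of the logger, 62 x 65 x 19 mm. Origin at the centre of its underside.

How it is judged:
By the outcome, as a careful person would: the job done as asked, in the order asked, and still so for the second after the job is handed in, with the robot touching nothing.
It also fails if it takes over 48 s, if anything falls off the work surface, if the arm or the gripper's body presses on something with over 40 N, if the wrist force passes 120 N, or if a joint passes its speed limit or range.

### The arm

A 6-joint arm with a two-finger parallel gripper is mounted at the origin on a cart in front of the work surface, level with it; the furniture and walls round the work are solid. World frame = base frame: x ahead of the robot, y to its left, z up, the work surface at z = 0. Lengths are in m, angles in rad, forces in N, time in s.
With the tool pointing down it reaches from about 0.35 to 0.775 m from the base axis. Payload 5.5 kg.
Tool frame: the origin (TCP) lies on the centre line of the jaws, within the pads' length; the fingertips stand 11 mm ahead of it and the grasp point (between the pads) lies 8 mm behind it (env.tip_extent is the distance from the TCP to the fingertips, in m); z points along the fingers, y is the line along which they close (so a half turn about z gives the same grasp; the last joint's range is limited). The gripper opens to 85 mm and grips with 20 to 120 N. Pads are 22 mm wide; open, the fingers measure 114 mm over their backs; the gripper's body (76 mm by 85 mm) begins 54 mm behind the grasp point. The pads swing forward as they close: fully open they stand 13 mm farther back than shut.
Start: joints at [-1.291, 0.313, 0.046, 1.304, 0, 1.431], TCP at [0.234, -0.525, 0.242] pointing down, gripper open.
Joint ranges: [-2.76, 2.76], [-0.86, 1.69], [-1.03, 1.26], [-2.2, 2.34], [-1.47, 1.5], [-3.14, 3.14]. Speed limits (rad/s): [2.57, 2.57, 3.14, 3.14, 3.14, 3.14].

### API

Orientations are given as a unit quaternion [w, x, y, z].
In Python, from workcell import env gives the robot as it stands.
- The arm moves only by the shell command python3 -m jog 'ROWS' [FORCE]. ROWS is JSON, a list of rows, each a list of 5 numbers: the gripper's target within -1 to 1 (shut at 1, half-way at 0, fully open at -1), then the shift along the tool's x, y, z in m, then the turn about the tool's z in degrees. In form: [[fingers, tx, ty, tz, turn], ...]. A call has 1 to 5 rows; each row shifts and turns the commanded pose from where the row before left it, along the tool's axes as they then stand; what a row does not reach is not made up. A row lasts 1/12 s, in which the tool goes at most 41.7 mm and 7.16 degrees, less where a joint would pass 70% of its speed; a pose out of reach is approached as far as the arm can. A call is refused whole if a number of a shift passes 0.0417 or a number of a turn 7.16, either way. A call with a gripper value outside its range is refused whole. The fingers move at their own pace and stop on an object; FORCE is the grip in N (left out, the last holds). Time passes only in rows, so rows that do not move let the fingers close. It gives the time, the measured TCP pose, the force, the opening and the grip force at its end, in the units of the state.
- env.get_state(): the state, without advancing time (a new reading comes with each control period).
- env.read_camera(name): name is "scene" or "top" or "wrist"; returns a dict with "img" (420x560x3 uint8, red, green, blue), "fov_y" (degrees; the focal length in pixels is half the picture's height over the tangent of half this angle, whatever the lens; pixels are square), "cx", "cy" (the principal point, pixels), "D" ([k1, k2, p1, p2, k3] as OpenCV has them; the pictures are not rectified), "T" (4x4, takes a point from camera to world coordinates). Camera axes: x right, y up, looking along -z (the intrinsics and any distortion apply to the point x, -y, -z); pixel columns grow to the right and rows downward; lengths in m; the calibration is good to about 2 mm. A picture is of the moment at which its call begins. There is no depth.
- env.hand_in(): hands the job in; it is judged then, once.
The state is a dict: "clock": time; "joint_pos": joint angles; "qvel": joint speeds; "tau": joint torques, N m; "tcp_pos": TCP position; "orientation": TCP orientation; "wrist_force": force on the tool from outside, world axes, zero at the start; "ft_torque": the same for the moment, N m; "finger_gap": finger opening in m; "grip_force": force on a finger pad.
Only numpy, scipy, OpenCV 4.12 (cv2) and the standard library are available. Lean on these libraries where they do the work, as an engineer would, in place of code of your own. Each camera call takes 0.05 s, during which the arm holds its last target. There are 200 camera calls.

## Working session

There is one attempt and no reset: what is moved stays moved. The work goes in short steps, Python scripts to look and compute and a shell command to move; the robot and the scene stay as the last step left them, time stands still between calls to the robot, and variables do not carry over. Pictures are saved under pics/ and viewed, at most 10 in all, crops included, and the job is handed in when it is done.

```bash
mkdir -p pics; ls; python3 - <<'E'
from workcell import env
import cv2
for n in("top","scene"):
    c=env.read_camera(n); cv2.imwrite(f"pics/{n}0.png",c["img"][:,:,::-1]); print(n,c["fov_y"],c["cx"],c["cy"],c["D"],c["T"])
s=env.get_state();print(s,env.tip_extent)
E
```

```text
pics
top 44.86057726132573 280.1705078704655 208.22463775043644 [-0.08263513  0.          0.          0.          0.        ] [[-0.00988624  0.99730193 -0.07274009  0.42354742]
 [-0.99971706 -0.01143159 -0.02085926  0.0623617 ]
 [-0.02163452  0.07251329  0.99713277  1.15217291]
 [ 0.          0.          0.          1.        ]]
scene 50.018875133308114 270.3586190355974 208.10156052007557 [0.01772585 0.         0.         0.         0.        ] [[-0.90090726  0.16022824 -0.40335222  0.06785303]
 [-0.43342765 -0.38034428  0.8169937   0.9520616 ]
 [-0.02250725  0.91085956  0.41210228  0.52868452]
 [ 0.          0.          0.          1.        ]]
{'clock': 0.1, 'joint_pos': array([-1.29059245e+00,  3.13920336e-01,  4.50949527e-02,  1.30357105e+00,
        1.88957289e-05,  1.43121461e+00]), 'qvel': array([ 0.00074919, -0.00107137,  0.00376536,  0.00107295, -0.00085705,
        0.0011315 ]), 'tau': array([ 5.00364607e-03, -4.81722522e+01,  2.99245852e+01,  1.26974474e-02,
       -3.48944020e-07, -4.39057558e-06]), 'tcp_pos': array([ 0.23423739, -0.52466323,  0.2415018 ]), 'orientation': array([-7.98741465e-04,  9.78052945e-01,  2.08354980e-01, -4.67818396e-05]), 'wrist_force': array([-0.08361911,  1.20683971, -0.12380903]), 'ft_torque': array([0.02466588, 0.01199463, 0.01631881]), 'grip_force': 0.0, 'finger_gap': 0.08589622785944448} 0.011
```

View pics/top0.png

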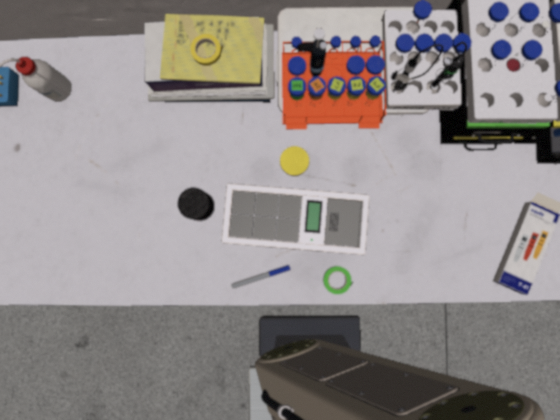

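View pics/scene0.png

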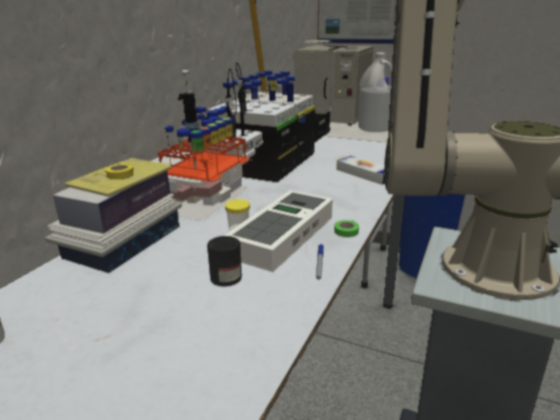

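The top view shows the logger at about (296,219). Its tiles are at columns 229-301 and its door at 325-362. The jar is at (195,204), the cup at (295,160), the marker at (262,276) and the tape at (337,280). Next I'll measure the tile panel.

```bash
cat > h.py <<'E'
import numpy as np,cv2
from workcell import env
def ray(c,uv,z):
    h=c["img"].shape[0];f=h/2/np.tan(np.radians(c["fov_y"])/2)
    K=np.array([[f,0,c["cx"]],[0,f,c["cy"]],[0,0,1]])
    p=cv2.undistortPoints(np.array(uv,float).reshape(-1,1,2),K,np.array(c["D"],float))[:,0]
    T=np.array(c["T"]);d=np.c_[p[:,0],-p[:,1],-np.ones(len(p))]@T[:3,:3].T;o=T[:3,3]
    return o+d*((z-o[2])/d[:,2])[:,None]
E
python3 - <<'E'
from h import *
c=env.read_camera("top");g=cv2.cvtColor(c["img"],cv2.COLOR_RGB2GRAY)
print(g[219,215:375])
roi=np.zeros_like(g);roi[182:258,218:372]=1
m=((g<150)&(roi>0)).astype(np.uint8)
for k in cv2.findContours(m,cv2.RETR_EXTERNAL,cv2.CHAIN_APPROX_NONE)[0]:
    if cv2.contourArea(k)<300: continue
    r=cv2.minAreaRect(k);b=cv2.boxPoints(r);w=ray(c,b,.060);wc=ray(c,[r[0]],.06)[0]
    print(r,wc.round(4),w.round(4).tolist(),[np.linalg.norm(w[i]-w[i-1]).round(4) for i in(1,2)])
big=cv2.resize(c["img"][140:300,170:385],None,fx=3.6,fy=3.6,interpolation=cv2.INTER_CUBIC);cv2.imwrite("pics/crop.png",big[:,:,::-1])
E
```

```text
[184 182 182 184 183 184 180 177 179 194 206 210 209 199 171 134 121 119
 118 117 119 118 118 119 119 118 119 120 120 119 120 120 119 120 120 121
 120 117 120 124 121 121 120 119 121 120 122 121 120 121 121 120 121 121
 122 122 122 121 120 120 124 129 128 125 122 123 123 123 123 123 119 120
 123 121 123 124 126 125 125 126 126 126 123 124 143 174 198 207 205 184
 140  95  91 112 122 123 123 124 123 124 123 123 119 103  85 105 156 195
 208 202 178 142 124 118 107  91  90  93  94  97  91  89  89 102 116 122
 122 122 122 121 121 123 122 121 121 121 122 122 122 122 122 121 121 118
 111 117 144 181 204 210 209 198 182 174 177 181 183 182 184 183]
((312.95684814453125, 215.99624633789062), (15.76658821105957, 32.57273483276367), 4.969740867614746) [0.4857 0.0149 0.06  ] [[0.4525, 0.0353, 0.06], [0.5223, 0.0283, 0.06], [0.519, -0.0055, 0.06], [0.4492, 0.0016, 0.06]] [np.float64(0.0701), np.float64(0.0339)]
((343.2206115722656, 222.13232421875), (35.280391693115234, 46.40138626098633), 4.398705005645752) [ 0.4717 -0.0498  0.06  ] [[0.4256, -0.0075, 0.06], [0.5249, -0.0168, 0.06], [0.5182, -0.0924, 0.06], [0.4189, -0.0827, 0.06]] [np.float64(0.0998), np.float64(0.0759)]
((264.7241516113281, 215.81036376953125), (69.17688751220703, 46.17328643798828), 4.763641834259033) [0.4872 0.1186 0.06  ] [[0.4447, 0.1973, 0.06], [0.5441, 0.1887, 0.06], [0.5298, 0.0398, 0.06], [0.4309, 0.0493, 0.06]] [np.float64(0.0998), np.float64(0.1496)]
```

View pics/crop.png

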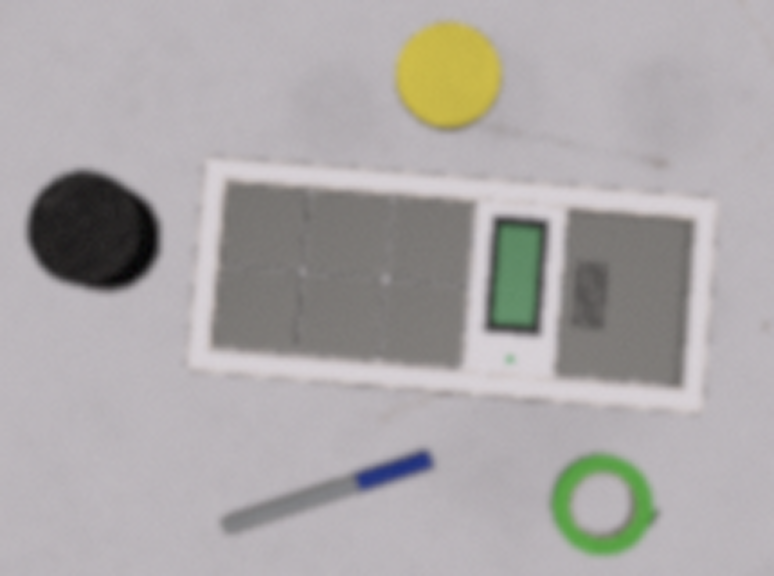

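Panel measures 99.8 x 149.6 mm, as specified, with its centre at (0.487, 0.1185) and the logger yawed -5.3°. I'll turn by -60.7° so that tool x = logger +y and tool y = logger +x, closing the fingers on the way.

```bash
python3 -m jog '[[1,0,0,0,-7],[1,0,0,0,-7],[1,0,0,0,-7],[1,0,0,0,-7],[1,0,0,0,-7]]' 20; python3 -m jog '[[1,0,0,0,-7],[1,0,0,0,-7],[1,0,0,0,-7],[1,0,0,0,-4.7],[1,0,0,0,0]]'
python3 -m jog '[[1,0.038,0.0105,0,0],[1,0.038,0.0105,0,0],[1,0.038,0.0105,0,0],[1,0.038,0.0105,0,0],[1,0.038,0.0105,0,0]]'
```

```text
clock: 0.57
tcp_pos: [0.2343, -0.5249, 0.2419]
orientation: [-0.0, 0.869, 0.495, 0.0]
wrist_force: [0.4, 0.7, -0.4]
finger_gap: 0.0256
grip_force: 0.0
clock: 0.98
tcp_pos: [0.2343, -0.5249, 0.242]
orientation: [-0.0, 0.738, 0.675, 0.0]
wrist_force: [0.0, -0.4, -0.3]
finger_gap: -0.0001
grip_force: 0.0
clock: 1.4
tcp_pos: [0.3041, -0.3389, 0.242]
orientation: [-0.0, 0.74, 0.673, 0.0]
wrist_force: [0.7, 1.3, 0.6]
finger_gap: 0.0
grip_force: 0.0
```

```bash
python3 -m jog '[[1,0.038,0.0105,0,0],[1,0.038,0.0105,0,0],[1,0.038,0.0105,0,0],[1,0.038,0.0105,0,0],[1,0.038,0.0105,0,0]]'; python3 -m jog '[[1,0.038,0.0105,0,0],[1,0.038,0.0105,0,0],[1,0.038,0.0105,0,0],[1,0.038,0.0105,0,0],[1,0.038,0.0105,0,0]]';  python3 -m jog '[[1,0.038,0.0105,0,0],[1,0,0,0,0],[1,0,0,0,0]]'
cat > where.py <<'E'
from h import *
s=env.get_state();a=np.radians(-5.26);d=s["tcp_pos"][:2]-[.4872,.1186]
print("logger-frame from panel: x %.4f y %.4f tcpz %.4f"%(d@[np.cos(a),np.sin(a)],d@[-np.sin(a),np.cos(a)],s["tcp_pos"][2]),s["wrist_force"].round(2),s["clock"])
E
python3 where.py; python3 - <<'E'
from h import *
c=env.read_camera("wrist");cv2.imwrite("pics/w.png",c["img"][:,:,::-1])
E
```

```text
clock: 1.82
tcp_pos: [0.3738, -0.1545, 0.2424]
orientation: [0.0, 0.74, 0.673, 0.0]
wrist_force: [1.2, -0.1, -0.2]
finger_gap: 0.0001
grip_force: 0.0
clock: 2.23
tcp_pos: [0.4435, 0.0302, 0.2424]
orientation: [0.0, 0.74, 0.673, 0.0]
wrist_force: [0.3, 0.2, 0.2]
finger_gap: 0.0001
grip_force: 0.0
clock: 2.48
tcp_pos: [0.4573, 0.067, 0.242]
orientation: [-0.0, 0.738, 0.675, -0.0]
wrist_force: [0.4, -0.6, 0.2]
finger_gap: 0.0002
grip_force: 0.0
logger-frame from panel: x -0.0250 y -0.0541 tcpz 0.2420 [ 0.37 -0.57  0.23] 2.4833
```

View pics/w.png

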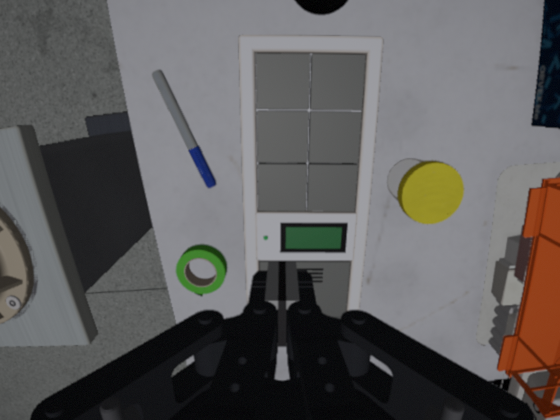

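The wrist view shows the panel centred at about (308,132) with corners (255,53), (368,54), (357,213) and (257,211). The fingers are shut. I'll cross-check the panel centre from this view and start down over the first tile.

```bash
python3 - <<'E'
from h import *
c=env.read_camera("wrist");print(ray(c,[[255,53],[368,54],[357,213],[257,211],[308.5,110],[308,163]],.06).round(4))
E
python3 -m jog '[[1,0.004,0,0.036,0],[1,0,0,0.036,0],[1,0,0,0.036,0],[1,0,0,0.036,0],[1,0,0,0,0]]'; python3 where.py
```

```text
[[0.4446 0.193  0.06  ]
 [0.5457 0.1837 0.06  ]
 [0.532  0.0335 0.06  ]
 [0.4298 0.0449 0.06  ]
 [0.4889 0.1393 0.06  ]
 [0.485  0.0895 0.06  ]]
clock: 3.0
tcp_pos: [0.4521, 0.0673, 0.0926]
orientation: [-0.004, 0.74, 0.672, -0.004]
wrist_force: [-1.3, -0.5, -0.6]
finger_gap: -0.0001
grip_force: 0.0
logger-frame from panel: x -0.0302 y -0.0543 tcpz 0.0926 [-1.28 -0.53 -0.58] 3.0
```

```bash
python3 -m jog '[[1,0,0,0,0],[1,0,0,0,0],[1,0,0,0,0]]'; python3 where.py
```

```text
clock: 3.25
tcp_pos: [0.4597, 0.0683, 0.1008]
orientation: [0.002, 0.739, 0.673, 0.002]
wrist_force: [0.0, -0.1, 0.5]
finger_gap: -0.0001
grip_force: 0.0
logger-frame from panel: x -0.0228 y -0.0526 tcpz 0.1008 [ 0.02 -0.13  0.48] 3.25
```

```bash
python3 -m jog '[[1,0,0,0.006,0],[1,0,0,0.006,0],[1,0,0,0.006,0],[1,0,0,0.004,0],[1,0,0,0,0]]'; python3 -m jog '[[1,0,0,0,0],[1,0,0,0,0]]';python3 where.py;python3 -m jog '[[1,0,0,0.001,0],[1,0,0,0.001,0],[1,0,0,0.001,0],[1,0,0,0.001,0],[1,0,0,0,0]]';  python3 where.py
```

```text
clock: 3.67
tcp_pos: [0.4567, 0.069, 0.0752]
orientation: [-0.001, 0.739, 0.674, -0.001]
wrist_force: [-0.1, 0.2, 0.2]
finger_gap: -0.0003
grip_force: 0.0
clock: 3.83
tcp_pos: [0.4576, 0.069, 0.0762]
orientation: [-0.0, 0.739, 0.674, -0.0]
wrist_force: [-0.5, -0.1, -0.1]
finger_gap: 0.0001
grip_force: 0.0
logger-frame from panel: x -0.0249 y -0.0521 tcpz 0.0762 [-0.46 -0.07 -0.06] 3.8333
clock: 4.25
tcp_pos: [0.4575, 0.0689, 0.0721]
orientation: [-0.0, 0.739, 0.674, -0.0]
wrist_force: [-0.6, -0.1, -0.1]
finger_gap: -0.0
grip_force: 0.0
logger-frame from panel: x -0.0250 y -0.0522 tcpz 0.0721 [-0.55 -0.06 -0.09] 4.25
```

```bash
python3 -m jog '[[1,0,0,0.001,0],[1,0,0,0.001,0],[1,0,0,0,0]]';  python3 -m jog '[[1,0,0,0.001,0],[1,0,0,0,0]]'
```

```text
clock: 4.5
tcp_pos: [0.4577, 0.069, 0.071]
orientation: [0.0, 0.739, 0.674, 0.0]
wrist_force: [-2.4, -0.3, 7.6]
finger_gap: -0.0001
grip_force: 3.9
clock: 4.67
tcp_pos: [0.4578, 0.0689, 0.071]
orientation: [0.0, 0.739, 0.674, 0.0]
wrist_force: [-5.2, -0.5, 16.8]
finger_gap: 0.0001
grip_force: 8.5
```

Contact is at tcp z 0.071 and rigid, so this tile is a blank. Next is the +x neighbour.

```bash
python3 -m jog '[[1,0,0,-0.008,0],[1,0.001,0.02,0,0],[1,0,0.02,0,0],[1,0,0.01,0,0],[1,0,0,0,0]]';  python3 -m jog '[[1,0,0,0,0],[1,0,0,0.003,0],[1,0,0,0.002,0],[1,0,0,0.0015,0],[1,0,0,0.0015,0]]'; python3 -m jog '[[1,0,0,0,0]]'; python3 where.py
```

```text
clock: 5.08
tcp_pos: [0.51, 0.065, 0.0775]
orientation: [0.001, 0.739, 0.674, 0.001]
wrist_force: [0.7, -0.8, 0.3]
finger_gap: -0.0001
grip_force: 0.0
clock: 5.5
tcp_pos: [0.5062, 0.0655, 0.0709]
orientation: [-0.0, 0.739, 0.674, -0.0]
wrist_force: [-11.6, 0.8, 32.5]
finger_gap: -0.0
grip_force: 16.1
clock: 5.58
tcp_pos: [0.5062, 0.0655, 0.071]
orientation: [-0.0, 0.739, 0.674, -0.0]
wrist_force: [-6.9, -0.7, 17.8]
finger_gap: -0.0003
grip_force: 9.0
logger-frame from panel: x 0.0237 y -0.0511 tcpz 0.0710 [-6.91 -0.7  17.8 ] 5.5833
```

Blank. Next is (+25, 0), with a gentler descent.

```bash
python3 -m jog '[[1,0,0,-0.008,0],[1,0.02,0.001,0,0],[1,0.02,0,0,0],[1,0.01,0,0,0],[1,0,0,0,0]]';  python3 -m jog '[[1,0,0,0,0],[1,0,0,0.003,0],[1,0,0,0.002,0],[1,0,0,0.001,0],[1,0,0,0.001,0]]'; python3 -m jog '[[1,0,0,0.0005,0],[1,0,0,0,0]]'; python3 where.py
```

```text
clock: 6.0
tcp_pos: [0.5127, 0.1166, 0.0772]
orientation: [-0.0, 0.738, 0.675, 0.0]
wrist_force: [0.7, 0.0, -0.6]
finger_gap: 0.0004
grip_force: 0.0
clock: 6.42
tcp_pos: [0.5128, 0.1143, 0.071]
orientation: [0.0, 0.739, 0.674, -0.0]
wrist_force: [-6.3, -1.5, 17.4]
finger_gap: -0.0
grip_force: 9.1
clock: 6.58
tcp_pos: [0.5127, 0.1143, 0.071]
orientation: [0.0, 0.739, 0.674, -0.0]
wrist_force: [-5.3, -0.9, 13.0]
finger_gap: -0.0003
grip_force: 6.4
logger-frame from panel: x 0.0258 y -0.0019 tcpz 0.0710 [-5.25 -0.88 12.99] 6.5833
```

Blank. Next is (-25, 0).

```bash
python3 -m jog '[[1,0,0,-0.0075,0],[1,0,-0.02,0,0],[1,0,-0.02,0,0],[1,0,-0.01,0,0],[1,0,0,0,0]]';  python3 -m jog '[[1,0,0,0,0],[1,0,0,0.003,0],[1,0,0,0.002,0],[1,0,0,0.001,0],[1,0,0,0.001,0]]'; python3 -m jog '[[1,0,0,0.0005,0],[1,0,0,0,0]]'; python3 where.py
```

```text
clock: 7.0
tcp_pos: [0.4607, 0.1194, 0.077]
orientation: [-0.001, 0.739, 0.674, -0.001]
wrist_force: [-0.4, 0.5, -0.8]
finger_gap: -0.0002
grip_force: 0.0
clock: 7.42
tcp_pos: [0.4642, 0.1195, 0.071]
orientation: [0.0, 0.739, 0.674, 0.0]
wrist_force: [-6.2, -0.8, 19.6]
finger_gap: -0.0001
grip_force: 9.6
clock: 7.58
tcp_pos: [0.4642, 0.1195, 0.071]
orientation: [0.001, 0.739, 0.674, 0.0]
wrist_force: [-4.4, -1.7, 12.0]
finger_gap: -0.0
grip_force: 6.5
logger-frame from panel: x -0.0230 y -0.0012 tcpz 0.0710 [-4.42 -1.69 12.  ] 7.5833
```

Blank. Next is (-25, +50).

```bash
python3 -m jog '[[1,0,0,-0.0075,0],[1,0.02,-0.001,0,0],[1,0.02,0,0,0],[1,0.01,0,0,0],[1,0,0,0,0]]';  python3 -m jog '[[1,0,0,0,0],[1,0,0,0.003,0],[1,0,0,0.002,0],[1,0,0,0.001,0],[1,0,0,0.001,0]]'; python3 -m jog '[[1,0,0,0.0005,0],[1,0,0,0,0]]'; python3 where.py
```

```text
clock: 8.0
tcp_pos: [0.4674, 0.171, 0.0773]
orientation: [0.0, 0.738, 0.675, 0.0]
wrist_force: [0.4, -0.5, -0.3]
finger_gap: 0.0
grip_force: 0.0
clock: 8.42
tcp_pos: [0.4665, 0.1688, 0.07]
orientation: [-0.0, 0.739, 0.674, -0.0]
wrist_force: [-1.2, -0.7, 1.7]
finger_gap: -0.0
grip_force: 1.2
clock: 8.58
tcp_pos: [0.4667, 0.1691, 0.0697]
orientation: [0.0, 0.739, 0.674, -0.0]
wrist_force: [-0.3, -1.5, 2.3]
finger_gap: 0.0001
grip_force: 0.8
logger-frame from panel: x -0.0250 y 0.0484 tcpz 0.0697 [-0.32 -1.5   2.3 ] 8.5833
```

This tile gives: tcp z is 0.0697 at 2.3 N. I'll press it fully in.

```bash
python3 -m jog '[[1,0,0,0.001,0],[1,0,0,0.001,0],[1,0,0,0.001,0],[1,0,0,0.001,0],[1,0,0,0,0]]'; python3 -m jog '[[1,0,0,0.001,0],[1,0,0,0,0],[1,0,0,0,0]]'; python3 where.py
```

```text
clock: 9.0
tcp_pos: [0.467, 0.1694, 0.0661]
orientation: [0.0, 0.739, 0.674, -0.0]
wrist_force: [-1.2, -1.7, 4.5]
finger_gap: -0.0002
grip_force: 2.4
clock: 9.25
tcp_pos: [0.467, 0.1694, 0.0659]
orientation: [0.001, 0.739, 0.674, 0.0]
wrist_force: [-4.5, -3.0, 12.7]
finger_gap: -0.0003
grip_force: 6.4
logger-frame from panel: x -0.0247 y 0.0487 tcpz 0.0659 [-4.47 -3.05 12.7 ] 9.25
```

It's fully in at 5 mm. I'll hold briefly, then lift straight up and wait for the door.

```bash
python3 -m jog '[[1,0,0,0,0],[1,0,0,0,0],[1,0,0,0,0],[1,0,0,0,0],[1,0,0,0,0]]' >/dev/null; python3 -m jog '[[1,0,0,-0.004,0],[1,0,0,-0.006,0],[1,0,0,-0.012,0],[1,0,0,-0.02,0],[1,0,0,-0.03,0]]'; python3 -m jog '[[1,0,0,-0.03,0],[1,0,0,-0.03,0],[1,0,0,-0.02,0],[1,0,0,0,0],[1,0,0,0,0]]'; for i in 1 2 3; do python3 -m jog '[[1,0,0,0,0],[1,0,0,0,0],[1,0,0,0,0],[1,0,0,0,0],[1,0,0,0,0]]'>/dev/null; done; python3 where.py
python3 - <<'E'
from h import *
a=[env.read_camera(n)["img"] for n in("scene","wrist")]
v=np.hstack([cv2.resize(a[0][150:330,180:400],(400,327),interpolation=cv2.INTER_CUBIC),cv2.resize(a[1],(400,300))[0:300] if 0 else cv2.resize(a[1],(400,327))])
cv2.imwrite("pics/after.png",v[:,:,::-1])
E
```

```text
clock: 10.08
tcp_pos: [0.465, 0.1695, 0.1354]
orientation: [-0.002, 0.739, 0.674, -0.002]
wrist_force: [-0.5, 0.2, 0.7]
finger_gap: -0.0004
grip_force: 0.0
clock: 10.5
tcp_pos: [0.4679, 0.17, 0.218]
orientation: [0.001, 0.739, 0.674, 0.002]
wrist_force: [0.3, 0.2, -0.7]
finger_gap: -0.0
grip_force: 0.0
logger-frame from panel: x -0.0249 y 0.0489 tcpz 0.2168 [ 0.13  0.01 -0.12] 11.75
```

View pics/after.png

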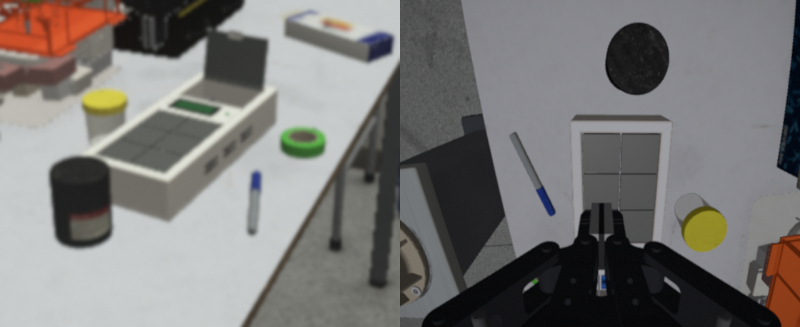

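The door stands up past vertical (left panel, 235,60), the tiles are flush, and the cup, jar, marker and tape haven't moved. I'll confirm the door has stopped, then hand in.

```bash
python3 - <<'E'
from h import *
env.read_camera("scene")["img"].dump("/tmp/a.npy")
E
for i in 1 2; do python3 -m jog '[[1,0,0,0,0],[1,0,0,0,0],[1,0,0,0,0],[1,0,0,0,0],[1,0,0,0,0]]'>/dev/null; done
python3 - <<'E'
from h import *
a=np.load("/tmp/a.npy",allow_pickle=True);b=env.read_camera("scene")["img"]
d=np.abs(cv2.blur(a,(5,5)).astype(int)-cv2.blur(b,(5,5)))[150:240,260:350].max();print("diff",d)
if d<25: print(env.hand_in())
E
```

```text
diff 1
the job is handed in; nothing more can be done
None
```

The battery door is open: the catch was the tile at x = -25, y = +50 mm, pressed fully in. The door swung up by itself and stayed up, the hand is well clear, and the cup, jar, marker and tape were not moved; I handed the job in at about 13 s.

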